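Load ring weights onto a spring scale until its target is reached

TASK

Put the brass ring weights over the orange post of the spring scale, one at a time and each let go lying flat on the pan or on the ring below, until the dial needle has reached the red line at the start of the green sector (pan sunk 28 mm or more), and then add no more; a ring that is not needed stays where it is. The post may stand well off the scale's middle, so feel for it gently: never push the pan down to its stop or push hard on the scale, and do not knock the vial, the dropper bottle or the beaker.

Things in the scene. Friction and masses are not known exactly. Their poses are not given: they have to be found in the camera images.
- scale_mid (a point): middle of the underside of the white spring scale's fixed housing (115 x 125 mm, 54 mm high), on the bench; x points to its back, y to its left, z up. On it a head slides sideways: dial console in front (to 105 mm from this point along -x, under 65 mm high) and, over the housing, the steel pan, 68 mm across; pan top is 115 mm above the bench less scale_pan
- post_home (a point): fixed point of the housing, 161 mm above its middle: the centre of the orange post's top if the pan were unloaded and the sliding head central. The real post (18 mm across, 46 mm high above the pan, flat top, 1 mm chamfer) is lower by scale_pan, and the head was left anywhere from -13 to +13 mm along this point's y axis (x is true). That offset is not measured; it stays put under 60 N
- scale_pan (a joint): the scale's reading: how far pan and post have sunk, straight down, in m. Spring 184 N/m: each ring adds 8.0 mm, any push 5.4 mm per N. It starts at 5 to 19 mm from a fixed load that differs every time, so that two or three rings are needed. Target (red line): 28 mm; green sector: 28 to 36 mm; overload stop: 50 mm
- scale_needle (a joint): angle in rad of the red needle on the white dial, clockwise seen from the front: 0.072 rad per mm of pan travel, so it reaches the red line at 2.02 and leaves the green sector at 2.59
- ring_a_mid (a point): ring weight of 150 g: flat brass ring, 50 mm across, 12 mm thick, with a 20.5 mm hole; lies flat on the bench. The three are alike. This point is its centre, half-way up (6 mm above its underside), z along the hole
- ring_b_mid (a point): ring weight of 150 g: flat brass ring, 50 mm across, 12 mm thick, with a 20.5 mm hole; lies flat on the bench. The three are alike. This point is its centre, half-way up (6 mm above its underside), z along the hole
- ring_c_mid (a point): ring weight of 150 g: flat brass ring, 50 mm across, 12 mm thick, with a 20.5 mm hole; lies flat on the bench. The three are alike. This point is its centre, half-way up (6 mm above its underside), z along the hole
- ring_a: the first ring weight, as at ring_a_mid but with its origin at the centre of its underside
- ring_b: the second ring weight, origin at the centre of its underside
- ring_c: the third ring weight, origin at the centre of its underside
- scale: the whole spring scale with console, pan and post (see scale_mid); the origin is the same point as scale_mid
- vial_yellow_mid (a point): loose sample vial, yellow contents and black cap, 22 mm across, 44 mm high, a bystander; point at its centre
- dropper_mid (a point): loose amber dropper bottle with black cap, 38 mm across, 84 mm high, a bystander; point at its centre
- beaker_mid (a point): loose clear glass beaker, 68 x 74 mm, 93 mm high, a bystander; point at its centre
Things that resemble listed ones, but are neither listed nor needed, are in the scene too. Leave any blue or turquoise look-alike of the ring_a alone. Leave any turquoise look-alike of the ring_c alone.

How it is judged (in metres and radians):
On the way, in this order (a step that is already met when the one before it is completed fails the run):
1. one ring, and only one, lies on the pan around the post, let go ((((horizontal distance between ring_a_mid and scale_mid below 0.0165 m and height (world z) of ring_a_mid between 0.05 and 0.125 m and angle between ring_a_mid's own z axis and vertical below 0.12 rad) and contact force between the fingers and ring_a below 0.05 N and not (horizontal distance between ring_b_mid and scale_mid below 0.0165 m and height (world z) of ring_b_mid between 0.05 and 0.125 m and angle between ring_b_mid's own z axis and vertical below 0.12 rad) and not (horizontal distance between ring_c_mid and scale_mid below 0.0165 m and height (world z) of ring_c_mid between 0.05 and 0.125 m and angle between ring_c_mid's own z axis and vertical below 0.12 rad)) or ((horizontal distance between ring_b_mid and scale_mid below 0.0165 m and height (world z) of ring_b_mid between 0.05 and 0.125 m and angle between ring_b_mid's own z axis and vertical below 0.12 rad) and contact force between the fingers and ring_b below 0.05 N and not (horizontal distance between ring_a_mid and scale_mid below 0.0165 m and height (world z) of ring_a_mid between 0.05 and 0.125 m and angle between ring_a_mid's own z axis and vertical below 0.12 rad) and not (horizontal distance between ring_c_mid and scale_mid below 0.0165 m and height (world z) of ring_c_mid between 0.05 and 0.125 m and angle between ring_c_mid's own z axis and vertical below 0.12 rad)) or ((horizontal distance between ring_c_mid and scale_mid below 0.0165 m and height (world z) of ring_c_mid between 0.05 and 0.125 m and angle between ring_c_mid's own z axis and vertical below 0.12 rad) and contact force between the fingers and ring_c below 0.05 N and not (horizontal distance between ring_a_mid and scale_mid below 0.0165 m and height (world z) of ring_a_mid between 0.05 and 0.125 m and angle between ring_a_mid's own z axis and vertical below 0.12 rad) and not (horizontal distance between ring_b_mid and scale_mid below 0.0165 m and height (world z) of ring_b_mid between 0.05 and 0.125 m and angle between ring_b_mid's own z axis and vertical below 0.12 rad)))), for 0.2 s.
2. two rings lie on the pan around the post, let go ((((horizontal distance between ring_a_mid and scale_mid below 0.0165 m and height (world z) of ring_a_mid between 0.05 and 0.125 m and angle between ring_a_mid's own z axis and vertical below 0.12 rad) and (horizontal distance between ring_b_mid and scale_mid below 0.0165 m and height (world z) of ring_b_mid between 0.05 and 0.125 m and angle between ring_b_mid's own z axis and vertical below 0.12 rad) and contact force between the fingers and ring_a below 0.05 N and contact force between the fingers and ring_b below 0.05 N) or ((horizontal distance between ring_a_mid and scale_mid below 0.0165 m and height (world z) of ring_a_mid between 0.05 and 0.125 m and angle between ring_a_mid's own z axis and vertical below 0.12 rad) and (horizontal distance between ring_c_mid and scale_mid below 0.0165 m and height (world z) of ring_c_mid between 0.05 and 0.125 m and angle between ring_c_mid's own z axis and vertical below 0.12 rad) and contact force between the fingers and ring_a below 0.05 N and contact force between the fingers and ring_c below 0.05 N) or ((horizontal distance between ring_b_mid and scale_mid below 0.0165 m and height (world z) of ring_b_mid between 0.05 and 0.125 m and angle between ring_b_mid's own z axis and vertical below 0.12 rad) and (horizontal distance between ring_c_mid and scale_mid below 0.0165 m and height (world z) of ring_c_mid between 0.05 and 0.125 m and angle between ring_c_mid's own z axis and vertical below 0.12 rad) and contact force between the fingers and ring_b below 0.05 N and contact force between the fingers and ring_c below 0.05 N))), for 0.2 s.
At the end, for the whole second after the job is handed in: scale at rest reading 28 to 36 mm (0.5 mm either way), so with the fewest rings that reach 28; each ring lies flat round the post (within 16.5 mm of the scale's middle, tilt under 0.12 rad, centre under 125 mm high) or within 20 mm of its start; all let go (value of joint scale_pan between 0.0272 and 0.0364 m and velocity of joint scale_pan between -0.01 and 0.01 m/s and ((horizontal distance between ring_a_mid and scale_mid below 0.0165 m and height (world z) of ring_a_mid between 0.05 and 0.125 m and angle between ring_a_mid's own z axis and vertical below 0.12 rad) or distance of ring_a_mid from where it was at the start of the episode below 0.02 m) and ((horizontal distance between ring_b_mid and scale_mid below 0.0165 m and height (world z) of ring_b_mid between 0.05 and 0.125 m and angle between ring_b_mid's own z axis and vertical below 0.12 rad) or distance of ring_b_mid from where it was at the start of the episode below 0.02 m) and ((horizontal distance between ring_c_mid and scale_mid below 0.0165 m and height (world z) of ring_c_mid between 0.05 and 0.125 m and angle between ring_c_mid's own z axis and vertical below 0.12 rad) or distance of ring_c_mid from where it was at the start of the episode below 0.02 m)); the robot touches nothing.
It fails at once if the pan is pushed down to its overload stop (sunk more than 47 mm) (value of joint scale_pan above 0.047 m).
It fails at once if anything pushes on the scale with more than 20 N (contact force between scale and anything else above 20 N).
It fails at once if the vial is knocked over or moved more than 20 mm (distance of vial_yellow_mid from where it was at the start of the episode above 0.02 m or angle between vial_yellow_mid's own z axis and vertical above 0.3 rad).
It fails at once if the dropper bottle is knocked over or moved more than 20 mm (distance of dropper_mid from where it was at the start of the episode above 0.02 m or angle between dropper_mid's own z axis and vertical above 0.3 rad).
It fails at once if the beaker is knocked over or moved more than 20 mm (distance of beaker_mid from where it was at the start of the episode above 0.02 m or angle between beaker_mid's own z axis and vertical above 0.3 rad).
It also fails if it takes over 72 s, if anything falls off the work surface, if the arm or the gripper's body presses on something with over 40 N, if the wrist force passes 120 N, or if a joint passes its speed limit or range.

ROBOT

A 6-joint arm with a two-finger parallel gripper is mounted at the origin on a cart in front of the work surface, level with it; the furniture and walls round the work are solid. World frame = base frame: x ahead of the robot, y to its left, z up, the work surface at z = 0. Lengths are in mm, angles in rad, forces in N, time in s.
With the tool pointing down it reaches from about 300 to 775 mm from the base axis. Payload 14.6 kg.
Tool frame: the origin (TCP) lies at the very end of the fingers, on their centre line; the grasp point (between the pads) lies manip.grasp_offset behind it (manip.grasp_offset is the distance from the TCP to the grasp point, in mm); z points along the fingers, y is the direction in which the jaws open and shut (so a half turn about z gives the same grasp; the last joint's range is limited). The gripper opens to 94 mm and grips with 3 to 60 N. Pads are 16 mm wide; open, the fingers measure 119 mm over their backs; the gripper's body (75 mm by 177 mm) begins 78 mm behind the grasp point.
Start: joints at [-1.176, 0.3, 1.521, -0, 1.321, -0.067], TCP at [245.05, -492.382, 205.446] pointing down, gripper open.
Joint ranges: [-3.03, 3.03], [-0.79, 2.21], [0.23, 2.52], [-1.04, 4.18], [0, 3.07], [-2.55, 2.55]. Speed limits (rad/s): [2.22, 2.22, 2.57, 3.14, 3.14, 3.14].

INTERFACE

Orientations are given as [roll, pitch, yaw] about the fixed x, y, z axes, in that order (R = Rz(yaw) Ry(pitch) Rx(roll)).
In Python, from cell import manip gives the robot as it stands.
- The arm moves only by the tool send_rows, never from a script. Its argument "commands" is a list of rows, each a list of 2 entries, a list of its own where there are three numbers: the shift along the tool's x, y, z in m, then the turn about the tool's z in rad. A call has exactly 8 rows; each row is the pose to reach, as a shift and turn from the pose commanded when the call began, along the tool's axes at that moment; what a row does not reach only later rows make up. A row lasts 1/12 s, in which the tool goes at most 41.7 mm and 7.16 degrees, less where a joint would pass 70% of its speed; a pose out of reach is approached as far as the arm can. A call with a gripper value outside its range is refused whole. "hand" is the closure, from -1 (fully open) to 1 (shut), so that 0 is half open, set as the call begins (left out, the last holds). The fingers move at their own pace and stop on an object; "force" is the grip in N (left out, the last holds). Time passes only in rows, so rows that repeat a pose let the fingers close, or fill a call up. It gives the time, the measured TCP pose, the force and the opening at its end, in the units of the state.
- manip.read_state(): the state, without advancing time (a new reading comes with each control period).
- manip.camera(name): name is "scene" or "top" or "wrist"; returns the picture (480x640x3 uint8, red, green, blue); there is no depth.
- manip.camera_model(name): a dict with "K" (3x3 intrinsics, pixels), "eye" and "attitude" of the camera in the world; the wrist camera has in their place "mount" (4x4, takes a point from camera to tool coordinates, whose origin is the TCP and whose axes are the flange's). Camera axes: x right, y down, z forward; pixel columns grow to the right and rows downward; lengths in mm; the calibration is good to about 2 mm. A picture is of the moment at which its call begins: read the wrist's pose just before it. camera_model takes no time and is no camera call.
- manip.sign_off(): hands the job in, once; it reports no verdict.
The state is a dict: "clock": time; "joints": joint angles; "qd": joint speeds; "effort": joint torques, N m; "eef_pos": TCP position; "eef_rot": TCP orientation; "wrist_force": force on the tool from outside, world axes, zero at the start; "moment": the same for the moment, N m; "finger_gap": finger opening in mm.
Only numpy, scipy, OpenCV 4.12 (cv2) and the standard library are available. Lean on these libraries where they do the work, as an engineer would, in place of code of your own. Each camera call takes 0.05 s, during which the arm holds its last target.

## Working session

There is one attempt and no reset: what is moved stays moved. The work goes in short steps, Python scripts to look and compute and a tool call to move; the robot and the scene stay as the last step left them, time stands still between calls to the robot, and variables do not carry over. Pictures are saved under pics/ and viewed, and the job is handed in when it is done.

Besides the shell and the picture viewer there is one more tool, called after "Request:" as name([rows], argument=value, ...), one row to a line, values as JSON. send_rows: Moves the arm, as the interface text tells. Its arguments: {"type":"object","properties":{"commands":{"type":"array","items":{"type":"array"}},"hand":{"type":"number"},"force":{"type":"number"}},"required":["commands"]}

```bash
mkdir -p pics; ls
python3 - <<'E'
from cell import manip
import cv2
print(manip.read_state(), manip.grasp_offset)
for n in ["scene","top","wrist"]:
    m=manip.camera_model(n); print(n,m)
    cv2.imwrite(f"pics/{n}0.png",manip.camera(n)[:,:,::-1])
E
```

```text
pics
{'clock': 0.0, 'joints': array([-1.17560399e+00,  3.00446693e-01,  1.52159481e+00, -7.04406997e-06,
        1.32070049e+00, -6.66361301e-02]), 'qd': array([ 0.00051928,  0.00192358, -0.00062708,  0.00071534,  0.00126433,
       -0.00061782]), 'effort': array([-3.78014665e-04, -5.31809378e+01, -3.52739060e+01,  7.07588461e-02,
        2.43675703e-02, -5.70044585e-05]), 'eef_pos': array([ 244.94638434, -492.14393871,  204.89391167]), 'eef_rot': array([-3.14044541e+00, -6.97229555e-05,  4.61830178e-01]), 'wrist_force': array([0.37282668, 0.59771523, 0.07325894]), 'moment': array([0.03767016, 0.00236818, 0.01029643]), 'finger_gap': 94.16542693468088} 18.8
scene {'K': array([[458.04025222,   0.        , 322.51917214],
       [  0.        , 458.04025222, 238.50458789],
       [  0.        ,   0.        ,   1.        ]]), 'eye': array([-145.17138058,  548.89950338,  551.56065787]), 'attitude': array([-2.02659114,  0.02466703, -2.24221716])}
top {'K': array([[598.36999444,   0.        , 320.97681637],
       [  0.        , 598.36999444, 232.63832347],
       [  0.        ,   0.        ,   1.        ]]), 'eye': array([ 387.83816207,   10.75526479, 1276.20252559]), 'attitude': array([-2.99283536,  0.01857709, -1.5935138 ])}
wrist {'K': array([[333.78701428,   0.        , 320.30204586],
       [  0.        , 333.78701428, 235.29058813],
       [  0.        ,   0.        ,   1.        ]]), 'mount': array([[-1.26002691e-03, -9.68837438e-01, -2.47694231e-01,
         7.11202845e+01],
       [ 9.99999188e-01, -1.26827839e-03, -1.26245562e-04,
         6.04198992e-01],
       [-1.91833815e-04, -2.47694189e-01,  9.68838249e-01,
        -1.80248332e+02],
       [ 0.00000000e+00,  0.00000000e+00,  0.00000000e+00,
         1.00000000e+00]])}
```

View pics/scene0.png

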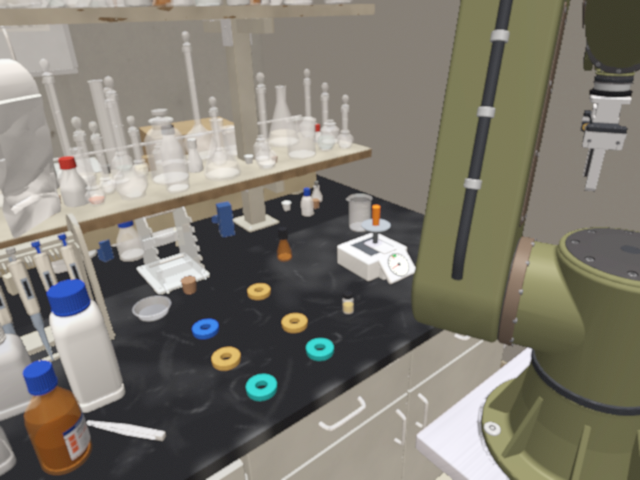

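View pics/top0.png

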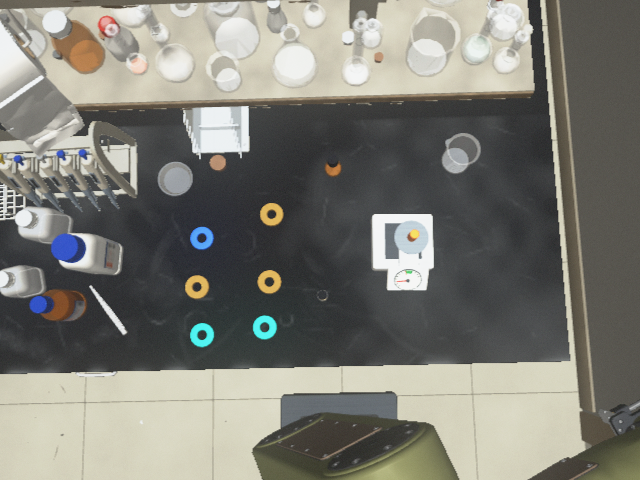

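View pics/wrist0.png

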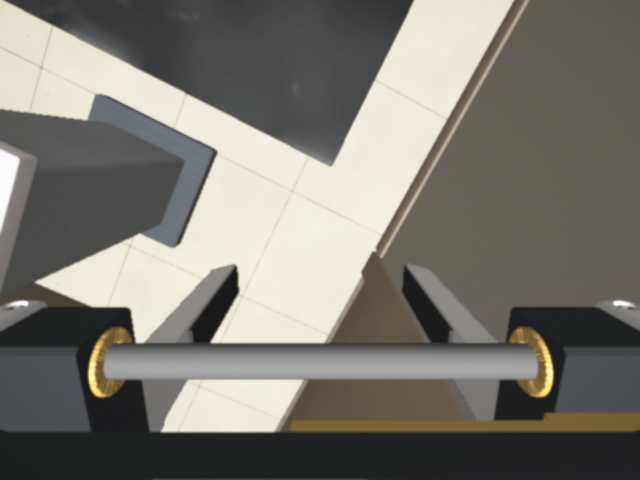

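Top view: brass rings at about (271,214), (269,282) and (197,287). Look-alikes are blue at (201,238) and turquoise at (265,327) and (202,335). The scale is at (402,250), the vial at (322,296), the dropper at (333,168) and the beaker at (460,150).

```bash
cat > h.py <<'E'
import numpy as np, cv2
from scipy.spatial.transform import Rotation as R
def cam(m,n,st=None):
    c=m.camera_model(n)
    if n=="wrist":
        Rt=R.from_euler('xyz',st['eef_rot']).as_matrix(); M=c['mount']
        return c['K'],Rt@M[:3,:3],Rt@M[:3,3]+st['eef_pos']
    return c['K'],R.from_euler('xyz',c['attitude']).as_matrix(),np.array(c['eye'])
def ray(C,uv,z):
    K,A,e=C; d=A@np.linalg.solve(K,[uv[0],uv[1],1.]); return e+d*(z-e[2])/d[2]
def proj(C,p):
    K,A,e=C; q=K@(A.T@(np.array(p)-e)); return q[:2]/q[2]
def tri(C1,u1,C2,u2):
    A=[];b=[]
    for C,u in((C1,u1),(C2,u2)):
        K,Q,e=C; d=Q@np.linalg.solve(K,[u[0],u[1],1.]); d/=np.linalg.norm(d); P=np.eye(3)-np.outer(d,d); A.append(P); b.append(P@e)
    x,r,_,_=np.linalg.lstsq(np.vstack(A),np.hstack(b),rcond=None); return x,np.sqrt(r)
def blobs(im,lo,hi,amin=30):
    h=cv2.cvtColor(im,cv2.COLOR_RGB2HSV); m=cv2.inRange(h,np.array(lo),np.array(hi))
    n,l,s,c=cv2.connectedComponentsWithStats(m)
    return [(c[i].round(1),s[i]) for i in range(1,n) if s[i,4]>amin],m
E
python3 - <<'E'
from cell import manip
from h import *
im={n:cv2.imread(f"pics/{n}0.png")[:,:,::-1].copy() for n in("top","scene")}
C={n:cam(manip,n) for n in im}
for n in im:
    for nm,lo,hi,z in(("brass",(12,90,90),(26,255,255),6),("orange",(4,150,130),(14,255,255),150)):
        b,_=blobs(im[n],lo,hi)
        for c,s in b: print(n,nm,c,s,ray(C[n],c,z).round(1))
t=im["top"][:,:,::-1]; s=im["scene"][:,:,::-1]
a=cv2.resize(t[205:300,360:440],None,fx=6,fy=6,interpolation=2)
cv2.imwrite("pics/a1.png",a)
cv2.imwrite("pics/a2.png",cv2.resize(s[180:300,320:430],None,fx=5,fy=5,interpolation=2))
cv2.imwrite("pics/a3.png",cv2.resize(t[200:345,180:350],None,fx=4,fy=4,interpolation=2))
E
```

```text
top brass [79.7 48.4] [  52   21   52   51 1509] [1015.2  567.7    6. ]
top brass [378.3  56.4] [375  53   8   8  52] [ 974.8 -107.5    6. ]
top brass [217.6 162.3] [210 155  16  15 178] [740.4 253.1   6. ]
top brass [332.8 169.7] [325 162  16  15 156] [716.8   1.1   6. ]
top brass [271.2 213.9] [260 203  24  23 393] [622.4 136.6   6. ]
top brass [414.1 233.7] [410 229   9  10  68] [ 571.3 -169.2    6. ]
top brass [269.  281.5] [257 270  25  24 406] [476.6 142.8   6. ]
top brass [196.5 286.5] [185 275  24  24 410] [469.7 297.3   6. ]
top brass [ 57.8 305.1] [ 41 290  30  31 494] [437.3 592.9   6. ]
top brass [ 82.1 300.5] [ 75 291  11  24  39] [445.8 541.3   6. ]
top orange [332.5 169.5] [326 164  15  12  99] [679.9   2.8 150. ]
top orange [ 59.7 306.1] [ 51 292  17  26 223] [429.7 523.3 150. ]
scene brass [162.2   3.8] [155   0  16  10 106] [-2.11073e+04  8.67670e+03  6.00000e+00]
scene brass [107.4  18.9] [100  18  15   3  36] [-3.318438e+05  9.261360e+04  6.000000e+00]
scene brass [213.2 193.6] [  80  151  291   83 2240] [1258.5  -68.6    6. ]
scene brass [315.9 203.3] [314 200   
[... 232 characters left out ...]
11.8   6. ]
scene brass [189.1 286.7] [183 280  13  14 151] [740.6 247.3   6. ]
scene brass [258.5 291.1] [247 283  24  18 358] [621.8 137.2   6. ]
scene brass [347.7 305.7] [344 303   9   8  47] [451.8  24.9   6. ]
scene brass [294.1 322.3] [281 312  27  22 472] [477.4 143.2   6. ]
scene brass [225.6 358.1] [211 346  30  25 611] [470.3 297.4   6. ]
scene brass [ 53.  429.6] [  24  387   67   88 3316] [494.3 570.7   6. ]
scene orange [375.5 214.6] [372 204   9  21 121] [ 519. -116.  150.]
scene orange [283.8 249.9] [278 242  13  18  94] [512.7 133.  150. ]
scene orange [ 48.6 415.1] [ 25 391  50  57 983] [351.5 564.6 150. ]
scene orange [ 65.9 464.2] [ 43 444  47  28 121] [268.7 563.6 150. ]
```

View pics/a1.png

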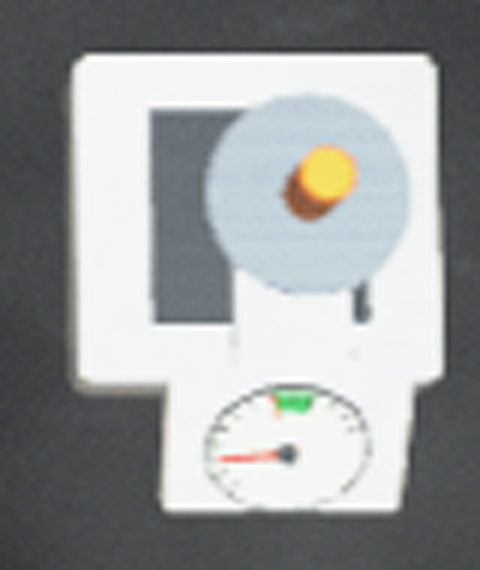

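View pics/a2.png

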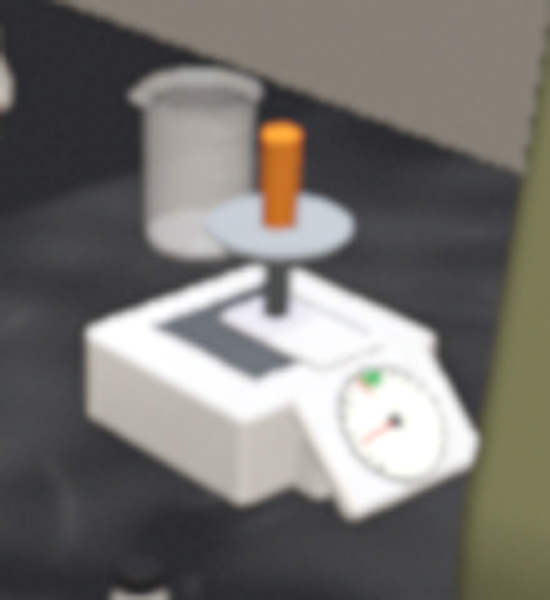

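View pics/a3.png

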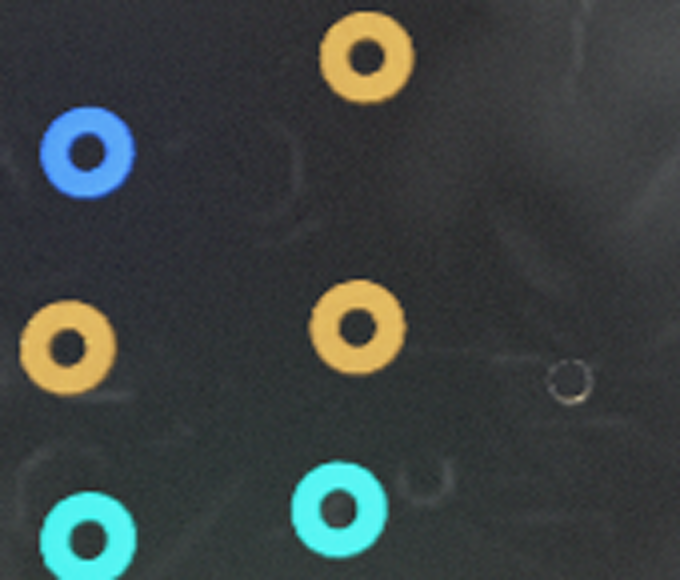

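Top crop: three brass rings with round holes, no brass look-alikes, and the clear ring at (322,296) is the vial's outline. The post stands to the right of the housing middle, and the needle points about 1.5 rad short of the red line, so the pan is near 7 mm and three rings look likely. Next, exact positions.

Run:
```python
from cell import manip
from h import *
T=cv2.imread("pics/top0.png")[:,:,::-1].copy(); S=cv2.imread("pics/scene0.png")[:,:,::-1].copy()
Ct=cam(manip,"top"); Cs=cam(manip,"scene")
f=lambda p,s,o:((p[0]+.5)/s-.5+o[0],(p[1]+.5)/s-.5+o[1])
pt=f((328,173),6,(360,205)); ps=f((283,132),5,(320,180))
print("post top tri",tri(Ct,pt,Cs,ps),[ray(Ct,pt,z).round(1) for z in(152,154)],[ray(Cs,ps,z).round(1) for z in(152,154)])
pan=f((308,193),6,(360,205)); pans=f((283,226),5,(320,180))
print("pan",tri(Ct,pan,Cs,pans),ray(Ct,pan,107))
# housing top corners top view
for q in((75,57),(437,57),(443,380),(75,385)): print("hous",ray(Ct,f(q,6,(360,205)),54).round(1))
for q in((87,333),(240,415),(437,340),(265,265)): print("housS",ray(Cs,f(q,5,(320,180)),54).round(1))
# rings: outer contour min enclosing/ellipse
for C,I,n,xs in((Ct,T,"t",((271,214),(269,282),(197,287))),(Cs,S,"s",((258,291),(294,322),(225,358)))):
    _,m=blobs(I,(12,90,90),(26,255,255))
    cs,_=cv2.findContours(m,cv2.RETR_CCOMP,cv2.CHAIN_APPROX_NONE)
    for x in xs:
        for c in cs:
            if len(c)>=5:
                e=cv2.fitEllipse(c)
                if np.hypot(e[0][0]-x[0],e[0][1]-x[1])<4: print(n,x,np.round(e[0],1),np.round(e[1],1),ray(C,e[0],12 if len(c)<35 else 9).round(1))
# bystanders
print("vial", ray(Ct,(322,296),44),ray(Cs,(348,304),30)); print("dropper top",ray(Ct,(333,165),84),ray(Cs,(284,240),84)); print("beaker",ray(Ct,(464,150),93))
st=manip.read_state(); Cw=cam(manip,"wrist",st)
Rt=R.from_euler('xyz',st['eef_rot']).as_matrix()
for z in(0,-18.8,-6): print("tcp px",proj(Cw,st['eef_pos']+Rt@[0,0,z]), proj(Cw,st['eef_pos']+Rt@[25,0,z]))
```

```text
post top tri (array([ 550.65387666, -148.92275593,  152.02949805]), array([0.24284074])) [array([ 550.8, -148.8,  152. ]), array([ 550.5, -148.5,  154. ])] [array([ 550.6, -149.1,  152. ]), array([ 547.1, -145.6,  154. ])]
pan (array([ 550.484144  , -149.38658643,  104.49793702]), array([1.40383996])) [ 550.84072807 -148.34768549  107.        ]
hous [607.7 -77.5  54. ]
hous [ 604.4 -202.    54. ]
hous [ 492.9 -198.4   54. ]
hous [494.2 -73.5  54. ]
housS [601.9 -73.1  54. ]
housS [496.1 -72.7  54. ]
housS [ 488.  -192.1   54. ]
housS [ 600.3 -189.    54. ]
t (271, 214) [271.2 213.9] [22.6 23.3] [621.8 136.2   9. ]
t (271, 214) [271.3 213.9] [8.9 9.4] [621.4 135.8  12. ]
t (269, 282) [269.  281.5] [23.4 23.5] [476.3 142.6   9. ]
t (269, 282) [268.9 281.5] [9.3 9.8] [476.2 142.5  12. ]
t (197, 287) [196.5 286.5] [23.1 23.8] [469.5 296.6   9. ]
t (197, 287) [196.6 286.5] [8.8 9.8] [469.4 295.8  12. ]
s (258, 291) [258.5 291.1] [17.2 24.4] [617.6 139.5   9. ]
s (294, 322) [294.1 322.4] [20.9 26.8] [473.8 145.5   9. ]
s (225, 358) [225.6 358.1] [23.9 30.6] [467.  298.8   9. ]
s (225, 358) [225.5 358. ] [2.1 3. ] [463.9 300.2  12. ]
vial [441.64261398  30.33357828  44.        ] [429.56395577  43.60679404  30.        ]
dropper top [706.465555     1.02600323  84.        ] [661.82993084  36.3549387   84.        ]
beaker [ 728.04265934 -265.84119904   93.        ]
tcp px [319.34827811 277.40866288] [319.26002427 235.35757262]
tcp px [319.25537432 290.74792026] [319.15411552 244.62557432]
tcp px [319.32060021 281.38269438] [319.22854918 238.11193616]
```

Request:
send_rows([
  [[0.03, -0.029, 0], 0.058],
  [[0.06, -0.058, 0], 0.116],
  [[0.09, -0.087, 0], 0.174],
  [[0.12, -0.115, 0], 0.232],
  [[0.15, -0.144, 0], 0.29],
  [[0.18, -0.173, 0], 0.348],
  [[0.21, -0.2, 0], 0.406],
  [[0.24, -0.23, 0], 0.4615],
], hand=-1)

```text
clock: 0.82
eef_pos: [357.4, -178.5, 205.5]
eef_rot: [3.141, -0.0, -0.003]
wrist_force: [1.3, -0.4, -0.1]
finger_gap: 94.4
```

Request:
send_rows([
  [[0.015, -0.036, 0.01], 0],
  [[0.03, -0.073, 0.02], 0],
  [[0.045, -0.11, 0.03], 0],
  [[0.06, -0.147, 0.04], 0],
  [[0.075, -0.184, 0.05], 0],
  [[0.09, -0.221, 0.06], 0],
  [[0.105, -0.258, 0.07], 0],
  [[0.119, -0.295, 0.075], 0],
])

```text
clock: 1.48
eef_pos: [476.0, 116.9, 129.2]
eef_rot: [3.141, 0.001, 0.001]
wrist_force: [0.1, -0.1, -0.1]
finger_gap: 93.7
```

Request:
send_rows([
  [[0, -0.014, 0.005], 0],
  [[0, -0.027, 0.01], 0],
  [[0, -0.027, 0.015], 0],
  [[0, -0.027, 0.02], 0],
  [[0, -0.027, 0.025], 0],
  [[0, -0.027, 0.03], 0],
  [[0, -0.027, 0.03], 0],
  [[0, -0.027, 0.03], 0],
])

```text
clock: 2.15
eef_pos: [476.1, 141.2, 100.4]
eef_rot: [3.142, 0.0, -0.001]
wrist_force: [0.9, -0.2, -0.8]
finger_gap: 94.2
```

```bash
cat > w.py <<'E'
import sys
from cell import manip
from h import *
n=sys.argv[1]
st=manip.read_state(); im=manip.camera("wrist"); cv2.imwrite(f"pics/{n}.png",im[:,:,::-1]); C=cam(manip,"wrist",st)
print(st['clock'],st['eef_pos'].round(1),st['eef_rot'].round(4))
b,m=blobs(im,(12,90,90),(26,255,255),300)
cs,_=cv2.findContours(m,cv2.RETR_CCOMP,cv2.CHAIN_APPROX_NONE)
for c in cs:
    if len(c)>60:
        e=cv2.fitEllipse(c); 
        print(len(c),np.round(e[0],1),np.round(e[1],1),"z12:",ray(C,e[0],12).round(1),"z9",ray(C,e[0],9).round(1))
E
python3 w.py w1
```

```text
2.15 [476.1 141.2 100.4] [ 3.1415e+00  2.0000e-04 -6.0000e-04]
724 [614.7 421.9] [ 17.2 618.9] z12: [ 291.6 -144.7   12. ] z9 [ 288.7 -147.8    9. ]
201 [531.7 362.1] [39.  70.1] z12: [358.1 -53.9  12. ] z9 [355.9 -56.1   9. ]
87 [547.1 375. ] [10.2 39.9] z12: [344.3 -70.4  12. ] z9 [342.  -72.7   9. ]
201 [108.8 362.1] [39.1 70. ] z12: [358.9 335.2  12. ] z9 [356.8 337.4   9. ]
77 [ 92.7 376. ] [ 8.9 37.3] z12: [344.2 352.5  12. ] z9 [341.9 354.8   9. ]
176 [135.4 244.1] [58.8 65.5] z12: [471.6 295.   12. ] z9 [470.8 296.7   9. ]
172 [317.3 236.3] [60.2 61. ] z12: [478.  142.9  12. ] z9 [477.2 142.9   9. ]
211 [325.4  43.4] [69.7 78.8] z12: [622.3 136.4  12. ] z9 [623.1 136.4   9. ]
73 [325.2  45.1] [25.9 26.1] z12: [621.2 136.6  12. ] z9 [622.  136.5   9. ]
```

View pics/w1.png

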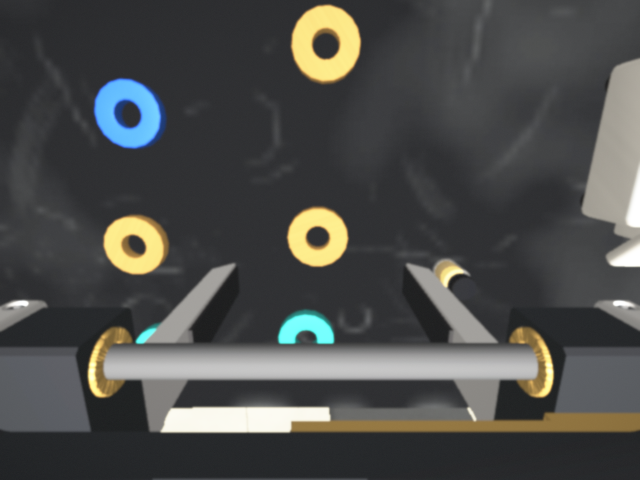

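```bash
python3 -c "
from cell import manip
s=manip.read_state();print(s['clock'],s['eef_pos'],s['wrist_force'])"
```

```text
2.2 [476.23510942 141.31858978 100.630045  ] [-0.95681049  0.24678749  0.11534187]
```

Request:
send_rows([
  [[0.001, -0.001, 0.015], 0],
  [[0.001, -0.001, 0.03], 0],
  [[0.001, -0.001, 0.045], 0],
  [[0.001, -0.001, 0.06], 0],
  [[0.001, -0.001, 0.075], 0],
  [[0.001, -0.001, 0.088], 0],
  [[0.001, -0.001, 0.096], 0],
  [[0.001, -0.001, 0.097], 0],
])

```text
clock: 2.87
eef_pos: [476.6, 142.5, 2.5]
eef_rot: [3.141, 0.002, 0.0]
wrist_force: [-0.8, 0.8, -0.6]
finger_gap: 93.6
```

Request:
send_rows([
  [[0, 0, 0], 0],
  [[0, 0, 0], 0],
  [[0, 0, 0], 0],
  [[0, 0, 0], 0],
  [[0, 0, 0], 0],
  [[0, 0, 0], 0],
  [[0, 0, 0], 0],
  [[0, 0, 0], 0],
], hand=1, force=20)

```text
clock: 3.53
eef_pos: [477.2, 142.8, 3.6]
eef_rot: [-3.142, -0.0, 0.0]
wrist_force: [-0.7, -0.8, 2.0]
finger_gap: 49.6
```

```bash
python3 w.py w2
```

```text
3.5333 [477.2 142.8   3.6] [-3.1415e+00 -2.0000e-04  3.0000e-04]
788 [546.1 421.6] [ 17.9 719.4] z12: [385.3   2.2  12. ] z9 [ 3.825e+02 -2.000e-01  9.000e+00]
170 [435.  362.2] [24.2 69.3] z12: [427.5  74.6  12. ] z9 [425.4  73.4   9. ]
86 [443.2 374.7] [ 7.5 43.7] z12: [419.  69.  12.] z9 [416.8  67.7   9. ]
260 [205.8 362.5] [23.1 67.6] z12: [427.4 209.6  12. ] z9 [425.3 210.7   9. ]
286 [ 50.9 287.6] [ 76.9 103.2] z12: [475.  291.2  12. ] z9 [473.7 293.8   9. ]
65 [ 49.1 292. ] [15. 30.] z12: [472.3 292.7  12. ] z9 [471.  295.4   9. ]
256 [320.3 281.1] [88.7 90.7] z12: [478.7 142.1  12. ] z9 [477.4 142.1   9. ]
84 [320.3 280.5] [26.8 33.4] z12: [479.  142.1  12. ] z9 [477.8 142.1   9. ]
238 [332.   19.9] [ 49.5 110.3] z12: [606.1 136.6  12. ] z9 [607.1 136.5   9. ]
```

View pics/w2.png

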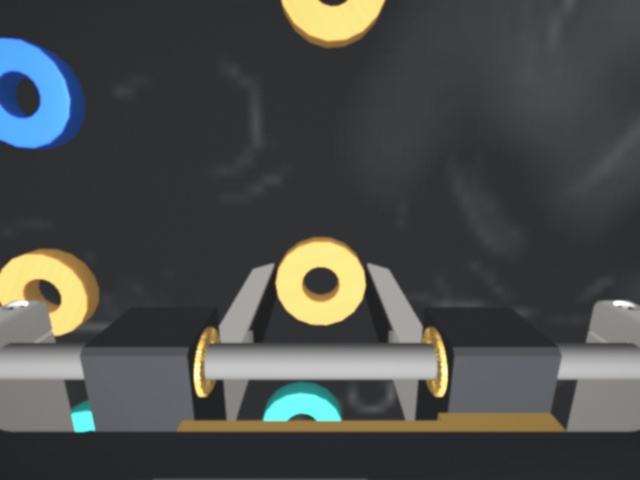

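Request:
send_rows([
  [[0, 0, -0.01], 0],
  [[0, 0, -0.035], 0],
  [[0, 0, -0.07], 0],
  [[0, 0.01, -0.105], 0],
  [[0.003, 0.03, -0.14], 0],
  [[0.006, 0.05, -0.17], 0],
  [[0.01, 0.08, -0.185], 0],
  [[0.014, 0.11, -0.19], 0],
])

```text
clock: 4.25
eef_pos: [491.8, 31.9, 197.2]
eef_rot: [3.142, -0.005, 0.001]
wrist_force: [1.1, 0.6, -0.8]
finger_gap: 49.6
```

Request:
send_rows([
  [[0.003, 0.03, 0], 0],
  [[0.007, 0.06, 0], 0],
  [[0.01, 0.09, 0], 0],
  [[0.013, 0.12, 0], 0],
  [[0.016, 0.15, 0], 0],
  [[0.018, 0.17, 0], 0],
  [[0.019, 0.181, 0], 0],
  [[0.019, 0.181, 0], 0],
])

```text
clock: 4.92
eef_pos: [510.0, -149.7, 193.6]
eef_rot: [3.142, 0.0, -0.002]
wrist_force: [0.4, 0.9, -1.1]
finger_gap: 49.6
```

```bash
python3 w.py w3
```

```text
4.9167 [ 510.  -149.7  193.6] [ 3.1415e+00  2.0000e-04 -1.8000e-03]
786 [513.3 422. ] [ 17.7 635.8] z12: [ 236.3 -401.7   12. ] z9 [ 233.5 -403.8    9. ]
168 [434.9 362. ] [23.6 68.4] z12: [ 326.4 -292.    12. ] z9 [ 324.3 -293.1    9. ]
221 [205.8 362.1] [23.1 67.1] z12: [327.2  -8.   12. ] z9 [325.1  -6.8   9. ]
250 [320.3 281.9] [85.9 90.2] z12: [ 433.1 -150.3   12. ] z9 [ 431.9 -150.3    9. ]
87 [320.3 280. ] [28.6 33.7] z12: [ 435.4 -150.2   12. ] z9 [ 434.2 -150.2    9. ]
72 [316.8 196.8] [24.5 26.7] z12: [ 532.1 -146.7   12. ] z9 [ 531.7 -146.7    9. ]
62 [316.8 197.7] [22.2 22.5] z12: [ 531.2 -146.7   12. ] z9 [ 530.7 -146.7    9. ]
156 [ 40.8 109.2] [48.4 60.6] z12: [622.6 134.3  12. ] z9 [622.9 136.7   9. ]
100 [161.    8.7] [22.  45.1] z12: [712.3   0.8  12. ] z9 [713.4   2.    9. ]
```

View pics/w3.png

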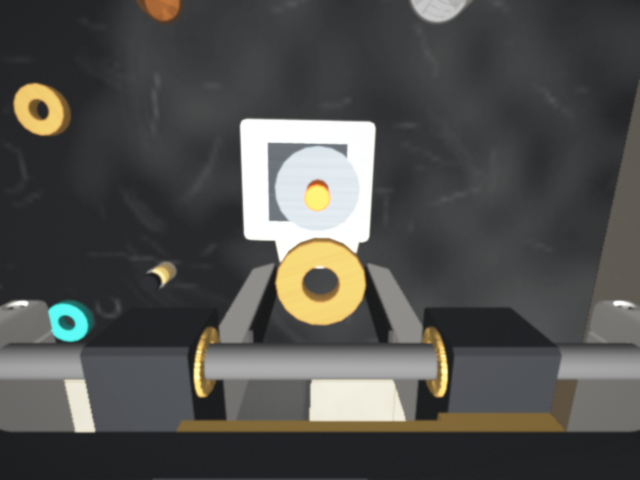

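```bash
cat > d.py <<'E'
import sys
from cell import manip
from h import *
# tool-frame camera: diff of post vs ring. args: hole px, outer px, post px ; post depth in tool z
def ptool(uv,z):
    c=manip.camera_model("wrist"); M=c['mount']; return ray((c['K'],M[:3,:3],M[:3,3]),uv,z)
if __name__=="__main__":
    a=list(map(float,sys.argv[1:]))
    print("hole",ptool(a[0:2],-2.6).round(2),"outer",ptool(a[2:4],-2.6).round(2))
    for z in(a[6]-1,a[6],a[6]+1): print("post",ptool(a[4:6],z).round(2))
E
python3 d.py 320.3 280 320.3 281.9 316.8 197.3 40.6
python3 - <<'E'
import cv2,numpy as np
im=cv2.imread("pics/w3.png")
cv2.imwrite("pics/w3c.png",cv2.resize(im[140:240,260:380],None,fx=6,fy=6,interpolation=2))
E
```

```text
hole [-0.2   0.72 -2.6 ] outer [-1.36  0.72 -2.6 ]
post [41.17 -1.53 39.6 ]
post [41.03 -1.54 40.6 ]
post [40.89 -1.55 41.6 ]
```

View pics/w3c.png

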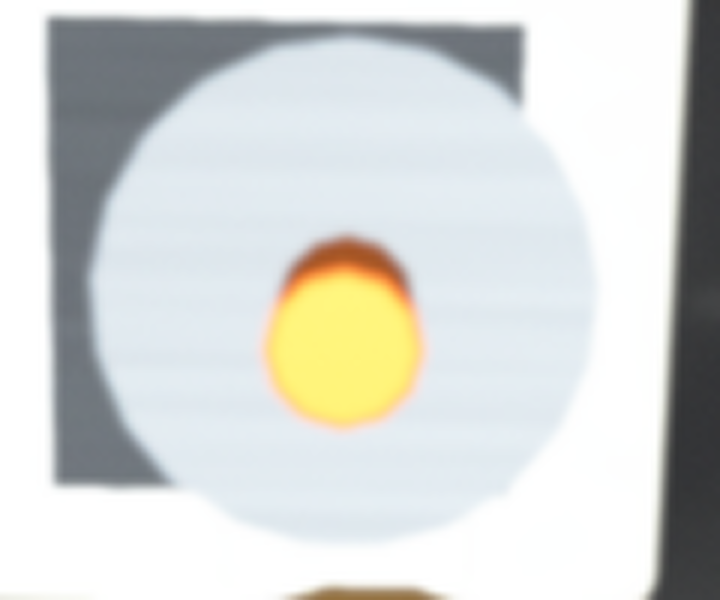

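```bash
python3 -c "
from cell import manip
s=manip.read_state();print(s['clock'],s['eef_pos'],s['wrist_force'])"
```

```text
4.9667 [ 509.96756478 -148.38107573  193.5600776 ] [-0.07138901  0.57619735 -1.17904851]
```

Request:
send_rows([
  [[0.01, -0.001, 0], 0],
  [[0.02, -0.001, 0], 0],
  [[0.03, -0.002, 0.005], 0],
  [[0.038, -0.002, 0.012], 0],
  [[0.0415, -0.002, 0.02], 0],
  [[0.0415, -0.002, 0.028], 0],
  [[0.0415, -0.002, 0.03], 0],
  [[0.0415, -0.002, 0.03], 0],
])

```text
clock: 5.63
eef_pos: [551.0, -146.0, 162.3]
eef_rot: [-3.141, 0.002, 0.0]
wrist_force: [0.3, -0.1, -1.2]
finger_gap: 49.8
```

```bash
python3 w.py w4
python3 - <<'E'
from cell import manip
import cv2,numpy as np
i=manip.camera("scene")[:,:,::-1]; w=cv2.imread("pics/w4.png")
t=manip.camera("top")[:,:,::-1]; cv2.imwrite("pics/top4.png",t)
a=cv2.resize(i[170:290,320:430],(400,436),interpolation=2); b=cv2.resize(w[220:340,265:375],(400,436),interpolation=2)
cv2.imwrite("pics/c4.png",np.hstack([a,b]))
E
```

```text
5.6333 [ 551.  -146.   162.3] [-3.141e+00  1.900e-03  3.000e-04]
788 [518. 422.] [ 17.6 666.9] z12: [ 307.2 -382.5   12. ] z9 [ 304.3 -384.7    9. ]
170 [434.9 362.3] [24.1 69. ] z12: [ 389.  -276.3   12. ] z9 [ 386.8 -277.5    9. ]
85 [443.3 375. ] [ 7.  41.7] z12: [ 372.2 -287.4   12. ] z9 [ 369.9 -288.7    9. ]
242 [205.7 362.2] [23.1 67.6] z12: [389.2 -16.6  12. ] z9 [387.1 -15.4   9. ]
250 [320.1 281.6] [85.9 88.7] z12: [ 487.  -146.4   12. ] z9 [ 485.8 -146.4    9. ]
99 [319.5 282.6] [25.7 36. ] z12: [ 485.8 -145.8   12. ] z9 [ 484.6 -145.8    9. ]
62 [322.4 275.1] [18.9 25.1] z12: [ 494.3 -148.8   12. ] z9 [ 493.2 -148.8    9. ]
165 [ 28.3 149.4] [51.8 63.2] z12: [623.  133.3  12. ] z9 [623.  135.8   9. ]
146 [152.4  34. ] [43.3 53.6] z12: [721.7   1.8  12. ] z9 [722.6   3.1   9. ]
```

View pics/c4.png

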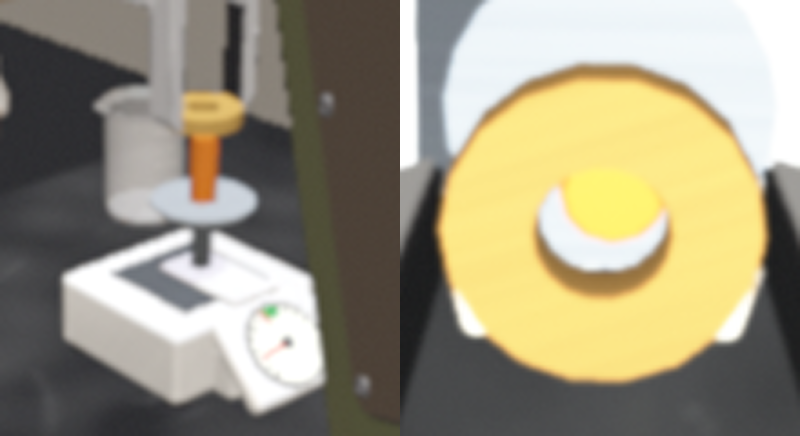

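Run:
```python
from d import *
from h import *
f=lambda p:((p[0]-400+.5)/(400/110)-.5+265,(p[1]+.5)/(436/120)-.5+220)
for z in(9,10,11): print("post front",ptool(f((612,241)),z).round(2), "L",ptool(f((562,195)),z).round(2),"R",ptool(f((664,210)),z).round(2))
# hole edges: top rim z=-8.6 ; bottom rim z=3.4
print("hole L/R mid", ptool(f((537,228)),-2.6).round(2),ptool(f((671,228)),-2.6).round(2))
print("hole top rim front",ptool(f((603,298)),-8.6).round(2),"bottom rim front",ptool(f((603,270)),3.4).round(2),"top rim back",ptool(f((603,168)),-8.6).round(2))
print("outer", ptool(f((438,225)),-8.6).round(2),ptool(f((768,225)),-8.6).round(2),"front",ptool(f((603,382)),-8.6),"back",ptool(f((603,76)),-8.6))
```

```text
post front [-8.77  2.32  9.  ] L [-0.56 -5.98  9.  ] R [-3.24 10.96  9.  ]
post front [-9.19  2.32 10.  ] L [-0.94 -6.01 10.  ] R [-3.63 11.01 10.  ]
post front [-9.61  2.33 11.  ] L [-1.32 -6.05 11.  ] R [-4.03 11.07 11.  ]
hole L/R mid [-1.64 -9.53 -2.6 ] [-1.67 11.46 -2.6 ]
hole top rim front [-10.72   0.79  -8.6 ] bottom rim front [-11.49   0.8    3.4 ] top rim back [10.42  0.82 -8.6 ]
outer [  1.33 -24.16  -8.6 ] [ 1.26 25.78 -8.6 ] front [-25.04898909   0.77672818  -8.6       ] back [24.68203427  0.8334417  -8.6       ]
```

Request:
send_rows([
  [[0, 0.0015, 0], 0],
  [[0, 0.0015, 0.002], 0],
  [[0, 0.0015, 0.004], 0],
  [[0, 0.0015, 0.007], 0],
  [[0, 0.0015, 0.01], 0],
  [[0, 0.0015, 0.013], 0],
  [[0, 0.0015, 0.016], 0],
  [[0, 0.0015, 0.016], 0],
])

```text
clock: 6.45
eef_pos: [551.4, -147.6, 146.6]
eef_rot: [-3.141, 0.001, 0.0]
wrist_force: [0.7, 1.5, -1.0]
finger_gap: 49.6
```

```bash
cat > v.py <<'E'
import sys
from cell import manip
import cv2,numpy as np
n=sys.argv[1]
s=manip.read_state();print(s['clock'],s['eef_pos'].round(1),s['wrist_force'].round(2))
w=manip.camera("wrist")[:,:,::-1]; i=manip.camera("scene")[:,:,::-1]
print(manip.read_state()['wrist_force'].round(2))
cv2.imwrite(f"pics/{n}_w.png",w); cv2.imwrite(f"pics/{n}_s.png",i)
a=cv2.resize(i[170:290,320:430],(400,436),interpolation=2); b=cv2.resize(w[220:340,265:375],(400,436),interpolation=2)
cv2.imwrite(f"pics/{n}.png",np.hstack([a,b]))
E
python3 v.py v5
```

```text
6.45 [ 551.4 -147.6  146.6] [ 0.7   1.52 -0.99]
[-1.01 -1.01 -0.72]
```

View pics/v5.png

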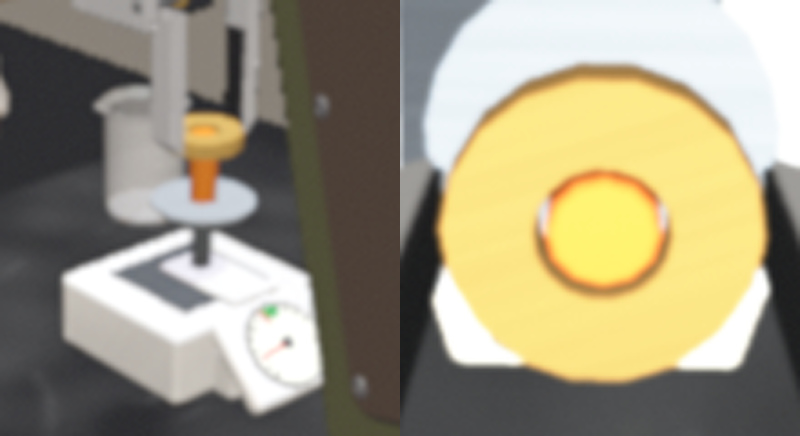

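Request:
send_rows([
  [[0, 0, 0.005], 0],
  [[0, 0, 0.01], 0],
  [[0, 0, 0.016], 0],
  [[0, 0, 0.022], 0],
  [[0, 0, 0.028], 0],
  [[0, 0, 0.034], 0],
  [[0, 0, 0.038], 0],
  [[0, 0, 0.042], 0],
])

```text
clock: 7.22
eef_pos: [551.6, -147.7, 104.9]
eef_rot: [-3.142, 0.0, 0.0]
wrist_force: [-0.7, 0.6, 0.0]
finger_gap: 49.9
```

```bash
python3 v.py v6
```

```text
7.2167 [ 551.6 -147.7  104.9] [-0.68  0.59  0.01]
[-0.87 -0.08 -1.09]
```

View pics/v6.png

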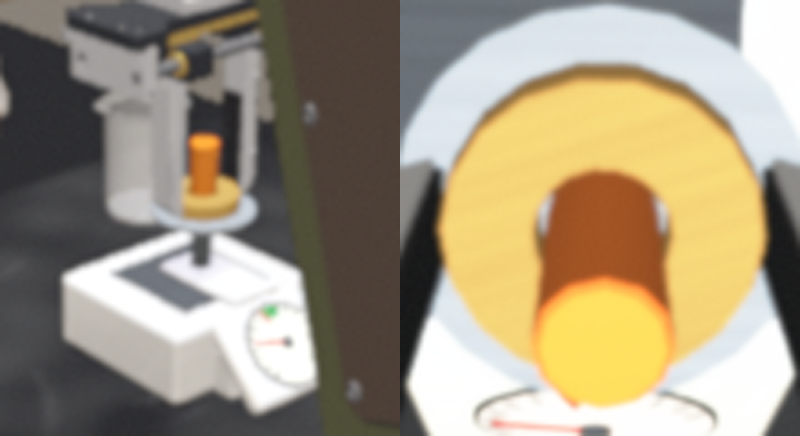

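Request:
send_rows([
  [[0, 0, 0.002], 0],
  [[0, 0, 0.004], 0],
  [[0, 0, 0.004], 0],
  [[0, 0, 0.004], 0],
  [[0, 0, 0.004], 0],
  [[0, 0, 0.004], 0],
  [[0, 0, 0.004], 0],
  [[0, 0, 0.004], 0],
])

```text
clock: 7.98
eef_pos: [551.8, -147.7, 101.5]
eef_rot: [3.141, -0.0, 0.0]
wrist_force: [0.2, -0.2, 0.2]
finger_gap: 49.5
```

Request:
send_rows([
  [[0, 0, 0], 0],
  [[0, 0, 0], 0],
  [[0, 0, 0], 0],
  [[0, 0, 0], 0],
  [[0, 0, 0], 0],
  [[0, 0, 0], 0],
  [[0, 0, 0], 0],
  [[0, 0, 0], 0],
], hand=-1)

```text
clock: 8.65
eef_pos: [551.7, -147.7, 101.5]
eef_rot: [-3.142, 0.0, 0.0]
wrist_force: [-0.5, -0.9, -0.8]
finger_gap: 93.7
```

```bash
python3 v.py v7
```

```text
8.65 [ 551.7 -147.7  101.5] [-0.52 -0.91 -0.78]
[-0.4  -0.48  0.21]
```

View pics/v7.png

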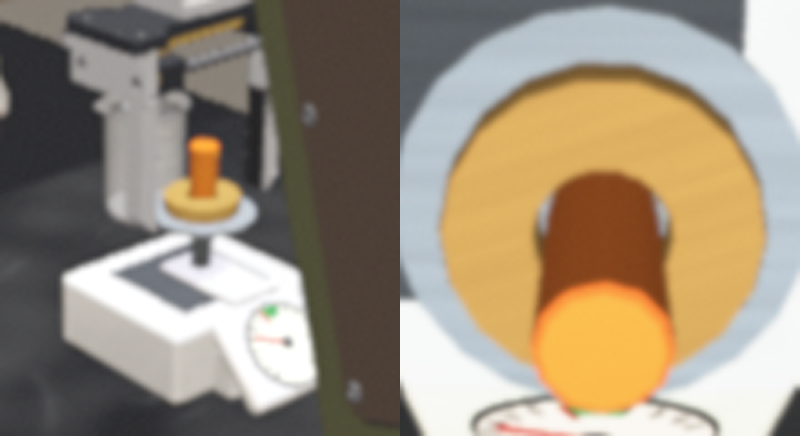

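First ring lies flat round the post and is let go. I'll lift clear and check the shelf edge before reaching to ring A.

Run:
```python
from cell import manip
from h import *
Ct=cam(manip,"top"); Cs=cam(manip,"scene")
print(tri(Ct,(532,93),Cs,(373,152)))
```

```text
(array([ 808.02186098, -382.63143253,  182.47997284]), array([4.95766488]))
```

Request:
send_rows([
  [[0, 0, -0.015], 0],
  [[0, 0, -0.045], 0],
  [[0, 0, -0.08], 0],
  [[0, 0, -0.105], 0],
  [[0.003, -0.015, -0.11], 0],
  [[0.01, -0.04, -0.11], 0],
  [[0.018, -0.075, -0.11], 0],
  [[0.026, -0.11, -0.11], 0],
])

```text
clock: 9.42
eef_pos: [577.7, -36.8, 211.7]
eef_rot: [3.142, -0.0, -0.001]
wrist_force: [0.9, -1.0, 0.5]
finger_gap: 94.0
```

Request:
send_rows([
  [[0.009, -0.035, 0], 0],
  [[0.018, -0.07, 0], 0],
  [[0.026, -0.105, 0.01], 0],
  [[0.034, -0.135, 0.03], 0],
  [[0.04, -0.16, 0.05], 0],
  [[0.043, -0.172, 0.08], 0],
  [[0.044, -0.174, 0.1], 0],
  [[0.044, -0.174, 0.111], 0],
])

```text
clock: 10.08
eef_pos: [620.5, 137.2, 97.4]
eef_rot: [3.141, 0.004, 0.002]
wrist_force: [0.5, -0.4, -1.3]
finger_gap: 94.0
```

```bash
python3 w.py w8; python3 -c "
from cell import manip
s=manip.read_state();print(s['clock'],s['eef_pos'],s['wrist_force'])"
```

```text
10.0833 [620.5 137.2  97.4] [3.1411e+00 3.6000e-03 1.8000e-03]
746 [476.  422.1] [ 24.8 345.8] z12: [438.3 -13.4  12. ] z9 [435.5 -15.1   9. ]
202 [531.7 362. ] [39.2 70.2] z12: [504.5 -56.4  12. ] z9 [502.4 -58.5   9. ]
88 [546.8 375.1] [11.3 40.2] z12: [490.7 -72.5  12. ] z9 [488.4 -74.9   9. ]
202 [108.8 362.1] [39.3 70. ] z12: [504.4 328.9  12. ] z9 [502.3 331.1   9. ]
86 [ 93.3 375.2] [10.5 40.3] z12: [490.6 345.4  12. ] z9 [488.4 347.7   9. ]
173 [320.3 235.6] [61.  61.5] z12: [623.6 136.5  12. ] z9 [622.8 136.5   9. ]
96 [327.1 251.1] [22.5 32.6] z12: [610.2 130.8  12. ] z9 [609.3 130.7   9. ]
67 [301.7 231.4] [ 9.7 21.5] z12: [627.  151.7  12. ] z9 [626.3 151.8   9. ]
74 [338.9 225. ] [10.2 40. ] z12: [632.4 121.3  12. ] z9 [631.8 121.1   9. ]
171 [500.4 110. ] [50.8 60.7] z12: [720.8   1.6  12. ] z9 [7.211e+02 1.000e-01 9.000e+00]
162 [159.1  85.3] [50.3 63.2] z12: [737.7 255.   12. ] z9 [738.2 256.3   9. ]
10.1333 [620.16368096 136.36217208  96.48604777] [-1.07616011 -0.14068768 -1.40537785]
```

View pics/w8.png

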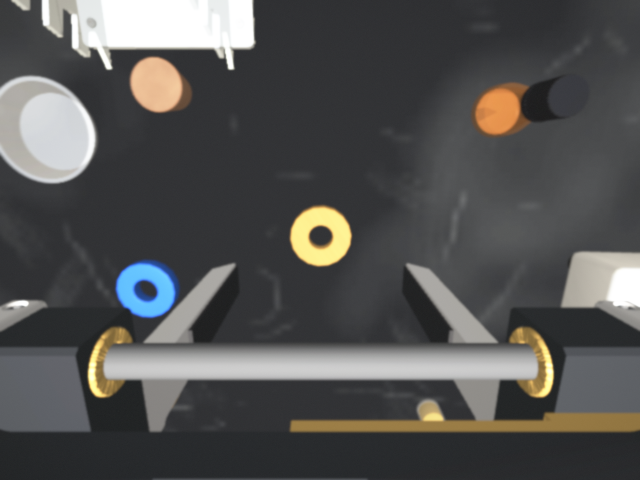

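Run:
```python
from d import *
print("before B",ptool((317.3,236.3),100.4-9), "now", ptool((320.3,235.6),97-9))
```

```text
before B [ 1.14626551 -1.77259422 91.4       ] now [ 2.62252084  0.75003665 88.        ]
```

Request:
send_rows([
  [[0.002, 0, 0.012], 0],
  [[0.002, 0, 0.03], 0],
  [[0.002, 0, 0.048], 0],
  [[0.002, 0, 0.066], 0],
  [[0.002, 0, 0.082], 0],
  [[0.002, 0, 0.092], 0],
  [[0.002, 0, 0.096], 0],
  [[0.002, 0, 0.097], 0],
])

```text
clock: 10.8
eef_pos: [623.9, 136.0, 3.5]
eef_rot: [-3.142, -0.0, -0.0]
wrist_force: [0.2, 0.5, -0.2]
finger_gap: 94.0
```

Request:
send_rows([
  [[0, 0, 0], 0],
  [[0, 0, 0], 0],
  [[0, 0, 0], 0],
  [[0, 0, 0], 0],
  [[0, 0, 0], 0],
  [[0, 0, 0], 0],
  [[0, 0, 0], 0],
  [[0, 0, 0], 0],
], hand=1, force=20)

```text
clock: 11.47
eef_pos: [623.7, 136.4, 3.6]
eef_rot: [-3.142, -0.0, 0.0]
wrist_force: [-0.2, -0.1, 0.5]
finger_gap: 49.7
```

```bash
python3 w.py w9|grep -n "\[3[012][0-9]"; python3 -c "
from cell import manip
s=manip.read_state();print(s['clock'],s['eef_pos'],s['finger_gap'])"
```

```text
5:104 [320.3 286. ] [34.8 37.6] z12: [622.3 135.7  12. ] z9 [621.  135.7   9. ]
6:84 [320.2 282.5] [26.5 33.2] z12: [624.3 135.7  12. ] z9 [623.1 135.7   9. ]
7:255 [320.2 283.1] [88.7 90.9] z12: [624.  135.7  12. ] z9 [622.7 135.7   9. ]
8:242 [320.3 284.9] [82.7 88.6] z12: [622.9 135.7  12. ] z9 [621.7 135.7   9. ]
11.5167 [623.63713327 136.35970131   3.58239094] 50.00347841992207
```

View pics/w9.png

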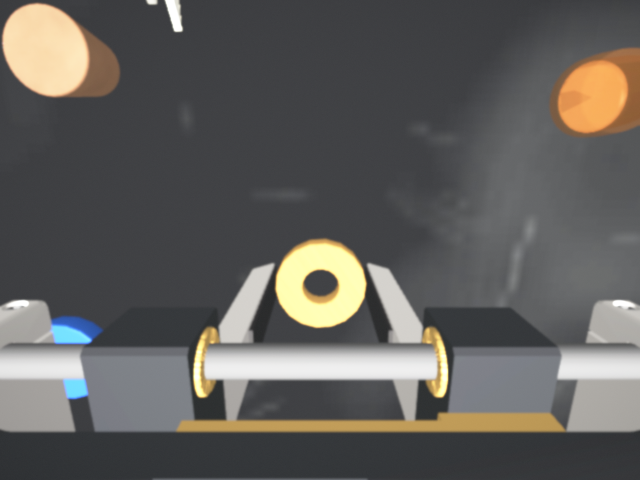

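Ring A is gripped with its hole at (320,282.5), which is 2 px lower than the first ring, so it sits about 1.2 mm further back in the tool. I'll correct for that at the post.

Request:
send_rows([
  [[0, 0, -0.01], 0],
  [[0, 0, -0.035], 0],
  [[0, 0, -0.07], 0],
  [[-0.003, 0.01, -0.105], 0],
  [[-0.008, 0.03, -0.14], 0],
  [[-0.014, 0.055, -0.17], 0],
  [[-0.021, 0.085, -0.185], 0],
  [[-0.03, 0.12, -0.19], 0],
])

```text
clock: 12.18
eef_pos: [594.1, 15.9, 197.5]
eef_rot: [3.142, -0.005, 0.002]
wrist_force: [0.9, -0.3, -1.5]
finger_gap: 49.7
```

Request:
send_rows([
  [[-0.009, 0.035, 0], 0],
  [[-0.018, 0.07, 0], 0],
  [[-0.026, 0.105, 0], 0],
  [[-0.034, 0.135, 0], 0],
  [[-0.039, 0.155, 0.005], 0],
  [[-0.041, 0.163, 0.015], 0],
  [[-0.041, 0.164, 0.025], 0],
  [[-0.041, 0.164, 0.03], 0],
])

```text
clock: 12.85
eef_pos: [552.2, -147.2, 161.8]
eef_rot: [-3.141, 0.002, -0.0]
wrist_force: [0.1, 0.4, -1.4]
finger_gap: 49.7
```

```bash
python3 v.py v10
```

```text
12.85 [ 552.2 -147.2  161.8] [ 0.07  0.37 -1.44]
[-0.1  -0.44 -1.44]
```

View pics/v10.png

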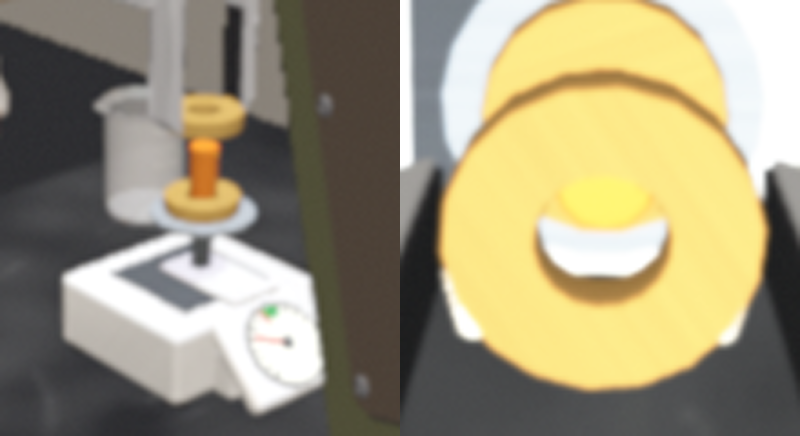

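Run:
```python
from d import *
f=lambda p:((p[0]-400+.5)/(400/110)-.5+265,(p[1]+.5)/(436/120)-.5+220)
for z in(16,17.4): print("post front",ptool(f((603,229)),z).round(2))
print("outer front",ptool(f((603,390)),-8.6),"back",ptool(f((603,83)),-8.6))
```

```text
post front [-9.5   0.81 16.  ]
post front [-10.08   0.81  17.4 ]
outer front [-26.44541035   0.77307001  -8.6       ] back [23.61279737  0.8302169  -8.6       ]
```

Request:
send_rows([
  [[0, 0, 0.003], 0],
  [[0, 0, 0.007], 0],
  [[0, 0, 0.011], 0],
  [[0, 0, 0.014], 0],
  [[0, 0, 0.018], 0],
  [[0, 0, 0.021], 0],
  [[0, 0, 0.024], 0],
  [[0, 0, 0.024], 0],
])

```text
clock: 13.62
eef_pos: [552.4, -147.6, 138.7]
eef_rot: [-3.141, 0.001, 0.0]
wrist_force: [-0.5, -1.0, -2.3]
finger_gap: 50.2
```

```bash
python3 v.py v11
```

```text
13.6167 [ 552.4 -147.6  138.7] [-0.54 -0.98 -2.26]
[-0.14 -0.83 -1.85]
```

View pics/v11.png

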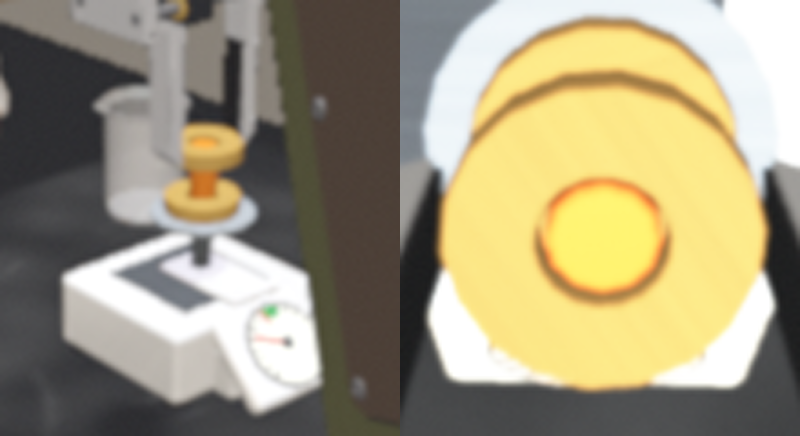

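The second ring is threaded on the post, with the hole concentric and the needle unchanged. Lowering onto ring one, then releasing.

Request:
send_rows([
  [[0, 0, 0.004], 0],
  [[0, 0, 0.009], 0],
  [[0, 0, 0.014], 0],
  [[0, 0, 0.019], 0],
  [[0, 0, 0.023], 0],
  [[0, 0, 0.027], 0],
  [[0, 0, 0.03], 0],
  [[0, 0, 0.031], 0],
])

```text
clock: 14.38
eef_pos: [552.6, -147.7, 107.9]
eef_rot: [-3.141, 0.0, 0.0]
wrist_force: [-0.7, -0.2, -0.8]
finger_gap: 50.1
```

Request:
send_rows([
  [[0, 0, 0], 0],
  [[0, 0, 0], 0],
  [[0, 0, 0], 0],
  [[0, 0, 0], 0],
  [[0, 0, 0], 0],
  [[0, 0, 0], 0],
  [[0, 0, 0], 0],
  [[0, 0, 0], 0],
], hand=-1)

```text
clock: 15.05
eef_pos: [552.7, -147.7, 108.5]
eef_rot: [3.142, -0.0, 0.0]
wrist_force: [0.4, 0.6, 0.1]
finger_gap: 93.6
```

```bash
python3 v.py v12
python3 - <<'E'
from cell import manip
import cv2
t=manip.camera("top")[:,:,::-1]; cv2.imwrite("pics/top12.png",cv2.resize(t[205:300,360:440],None,fx=6,fy=6,interpolation=2))
E
```

```text
15.05 [ 552.7 -147.7  108.5] [0.39 0.6  0.15]
[ 0.19 -0.06 -0.12]
```

View pics/v12.png

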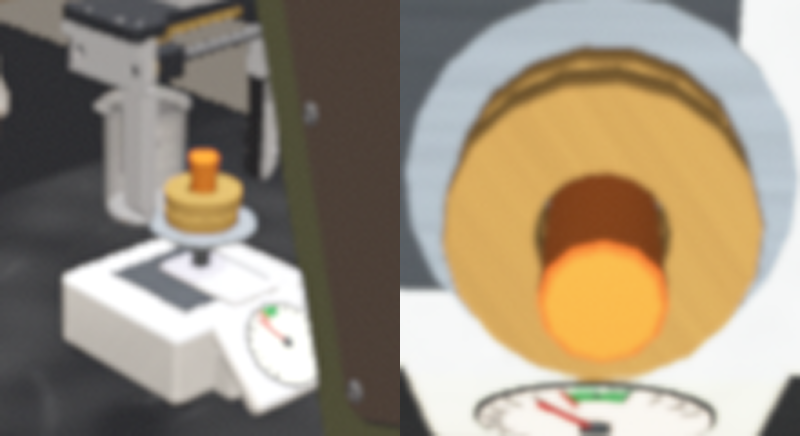

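Two rings are stacked flat and released. I'll lift clear and read the dial carefully before deciding on the third.

Request:
send_rows([
  [[0, 0, -0.015], 0],
  [[0, 0, -0.045], 0],
  [[0, 0, -0.08], 0],
  [[0, 0, -0.1], 0],
  [[0.0, -0.012, -0.105], 0],
  [[-0.01, -0.04, -0.105], 0],
  [[-0.02, -0.075, -0.105], 0],
  [[-0.03, -0.11, -0.105], 0],
])

```text
clock: 15.87
eef_pos: [521.6, -36.4, 212.4]
eef_rot: [-3.141, 0.001, -0.001]
wrist_force: [0.5, 0.7, -0.7]
finger_gap: 93.9
```

Run:
```python
from cell import manip
from h import *
t=manip.camera("top")[:,:,::-1]; w=manip.camera("scene")[:,:,::-1]
cv2.imwrite("pics/t13.png",t); cv2.imwrite("pics/s13.png",w)
a=cv2.resize(t[262:295,385:435],(400,264),interpolation=2); b=cv2.resize(cv2.imread("pics/top0.png")[262:295,385:435],(400,264),interpolation=2)
c=cv2.resize(w[240:290,375:425],(400,400),interpolation=2); d=cv2.resize(cv2.imread("pics/scene0.png")[240:290,375:425],(400,400),interpolation=2)
cv2.imwrite("pics/c13.png",np.vstack([np.hstack([b,a]),np.hstack([d,c])])[:600])
```

```text
(no output)
```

View pics/c13.png

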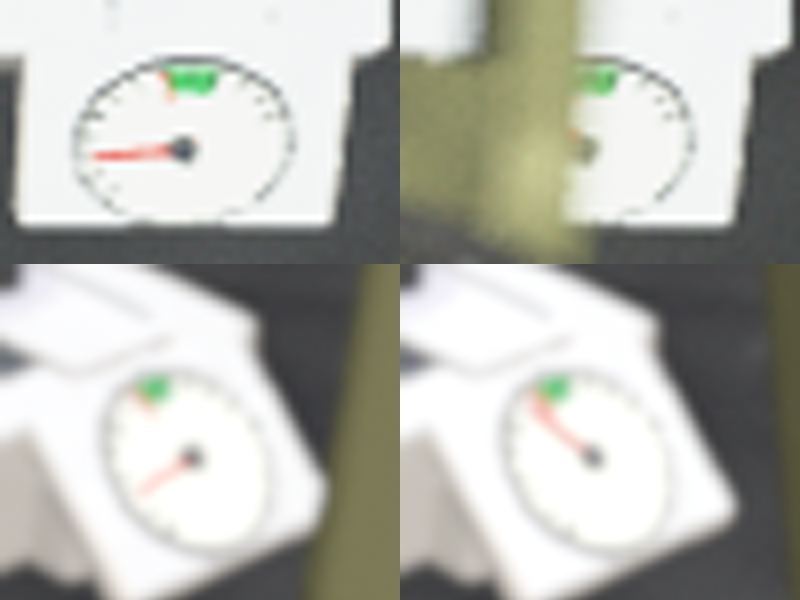

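Request:
send_rows([
  [[-0.02, 0.015, 0], 0],
  [[-0.04, 0.035, 0], 0],
  [[-0.06, 0.06, 0], 0],
  [[-0.075, 0.085, 0.01], 0],
  [[-0.082, 0.105, 0.02], 0],
  [[-0.082, 0.113, 0.035], 0],
  [[-0.082, 0.113, 0.04], 0],
  [[-0.082, 0.113, 0.04], 0],
])

```text
clock: 16.63
eef_pos: [440.0, -150.5, 172.0]
eef_rot: [-3.14, 0.003, -0.001]
wrist_force: [-0.6, 0.5, 0.4]
finger_gap: 93.8
```

```bash
python3 v.py v14
```

```text
16.6333 [ 440.  -150.5  172. ] [-0.63  0.53  0.42]
[ 0.52 -0.51  0.67]
```

View pics/v14_w.png

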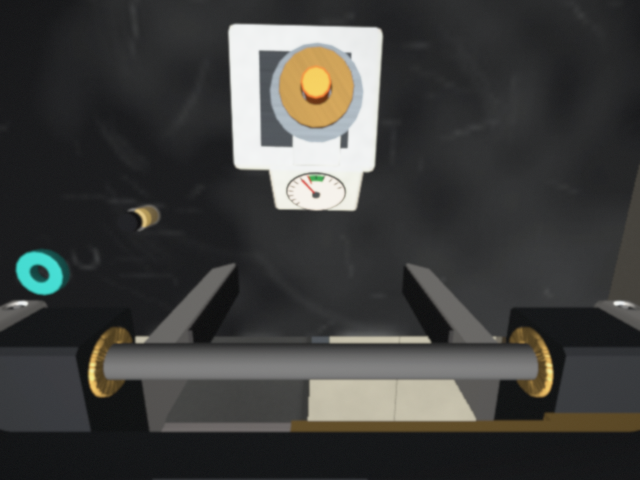

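Run:
```python
import cv2
im=cv2.imread("pics/v14_w.png"); cv2.imwrite("pics/c14.png",cv2.resize(im[165:215,270:370],None,fx=8,fy=8,interpolation=2))
```

```text
(no output)
```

View pics/c14.png

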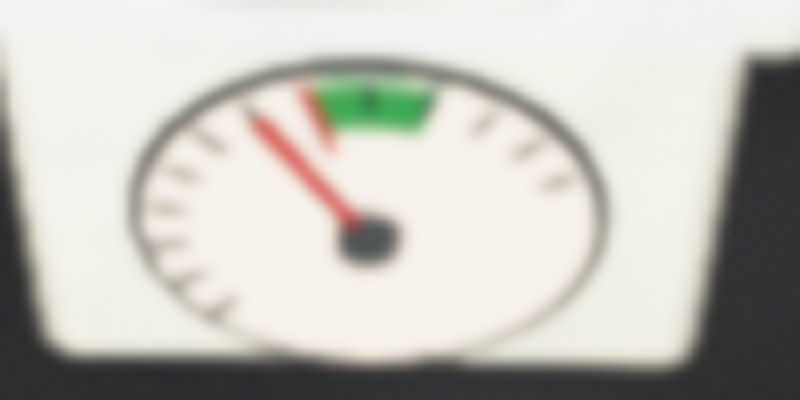

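Dial crop: hub at (370,240), needle tip at (250,112), red line at (305,90) to (330,150). The needle is about 17° (≈4 mm) short, so the pan reads ≈24 mm and the third ring is needed (→ ≈32 mm). Next is ring C.

Request:
send_rows([
  [[0.002, -0.025, 0], 0],
  [[0.005, -0.06, 0], 0],
  [[0.008, -0.1, 0], 0],
  [[0.011, -0.14, 0], 0],
  [[0.014, -0.18, 0], 0],
  [[0.017, -0.22, 0], 0],
  [[0.02, -0.26, 0], 0],
  [[0.022, -0.3, 0.005], 0],
])

```text
clock: 17.4
eef_pos: [462.8, 152.4, 170.1]
eef_rot: [-3.141, -0.003, 0.002]
wrist_force: [0.3, -1.6, 0.1]
finger_gap: 93.8
```

Request:
send_rows([
  [[0.002, -0.035, 0.005], 0],
  [[0.004, -0.07, 0.015], 0],
  [[0.006, -0.1, 0.025], 0],
  [[0.008, -0.125, 0.04], 0],
  [[0.008, -0.14, 0.055], 0],
  [[0.008, -0.146, 0.065], 0],
  [[0.008, -0.146, 0.068], 0],
  [[0.008, -0.146, 0.068], 0],
])

```text
clock: 18.07
eef_pos: [470.2, 295.1, 100.2]
eef_rot: [3.141, 0.001, 0.001]
wrist_force: [-0.2, 0.1, 0.4]
finger_gap: 94.1
```

```bash
python3 w.py w15; python3 -c "
from cell import manip
s=manip.read_state();print(s['clock'],s['eef_pos'],s['wrist_force'],s['joints'])"
```

```text
18.0667 [470.2 295.1 100.2] [3.141e+00 9.000e-04 1.000e-03]
724 [624.5 421.7] [ 17.3 627.8] z12: [286.2  -0.7  12. ] z9 [283.3  -4.    9. ]
202 [531.7 362. ] [39.2 70.3] z12: [352.5  99.8  12. ] z9 [350.4  97.6   9. ]
88 [546.8 375.1] [11.4 40. ] z12: [338.6  83.5  12. ] z9 [336.3  81.2   9. ]
203 [108.8 362.1] [39.4 69.8] z12: [352.8 488.6  12. ] z9 [350.7 490.8   9. ]
94 [ 93.8 373.5] [11.7 42.1] z12: [340.6 504.4  12. ] z9 [338.4 506.8   9. ]
77 [627.3 267.3] [22.8 28.3] z12: [444.6  32.8  12. ] z9 [443.6  29.9   9. ]
193 [ 23.  267.8] [34.3 64.2] z12: [444.6 547.1  12. ] z9 [443.5 549.9   9. ]
172 [317.3 237.3] [60.2 60.8] z12: [471.2 296.8  12. ] z9 [470.4 296.8   9. ]
256 [316.7 237.2] [49.9 52.7] z12: [471.3 297.2  12. ] z9 [470.6 297.2   9. ]
18.1167 [470.63137867 294.80767699 100.95863808] [-0.33374771  0.45341581 -0.51265251] [ 4.93710618e-01  4.18588192e-01  1.61709287e+00 -1.18832745e-04
  1.10576307e+00  2.06436562e+00]
```

View pics/w15.png

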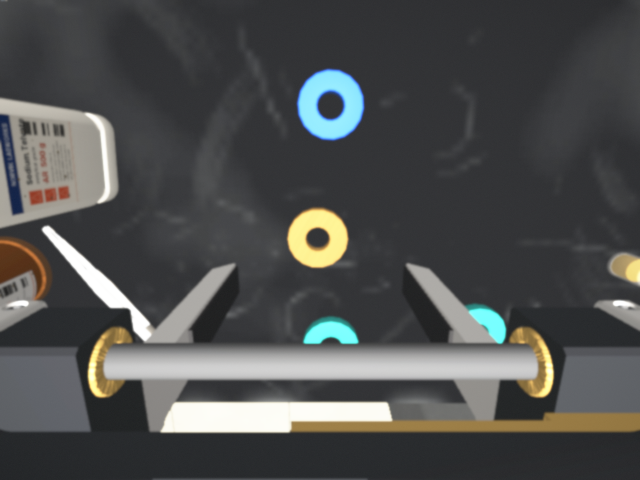

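Request:
send_rows([
  [[0, -0.001, 0.012], 0],
  [[0, -0.001, 0.03], 0],
  [[0, -0.001, 0.048], 0],
  [[0, -0.001, 0.066], 0],
  [[0, -0.001, 0.082], 0],
  [[0, -0.001, 0.092], 0],
  [[0, -0.001, 0.096], 0],
  [[0, -0.001, 0.097], 0],
])

```text
clock: 18.78
eef_pos: [470.6, 295.9, 3.1]
eef_rot: [3.141, 0.0, -0.0]
wrist_force: [-0.1, -0.3, -0.7]
finger_gap: 93.9
```

Request:
send_rows([
  [[0, 0, 0], 0],
  [[0, 0, 0], 0],
  [[0, 0, 0], 0],
  [[0, 0, 0], 0],
  [[0, 0, 0], 0],
  [[0, 0, 0], 0],
  [[0, 0, 0], 0],
  [[0, 0, 0], 0],
], hand=1, force=20)

```text
clock: 19.45
eef_pos: [470.6, 296.3, 3.6]
eef_rot: [-3.141, -0.0, 0.0]
wrist_force: [-0.1, 0.6, 1.7]
finger_gap: 49.6
```

```bash
python3 w.py w16|grep -n "\[3[012][0-9]"; python3 -c "
from cell import manip
s=manip.read_state();print(s['clock'],s['eef_pos'],s['finger_gap'])"
```

```text
6:108 [320.3 284.6] [36.9 39.2] z12: [470.  295.7  12. ] z9 [468.8 295.7   9. ]
7:84 [320.2 281.1] [26.2 33.5] z12: [472.1 295.7  12. ] z9 [470.9 295.7   9. ]
8:255 [320.2 281.4] [88.7 90.6] z12: [471.9 295.7  12. ] z9 [470.7 295.7   9. ]
9:239 [320.3 283.3] [81.4 87.1] z12: [470.8 295.7  12. ] z9 [469.5 295.7   9. ]
19.5 [470.6051524  296.35033447   3.5749406 ] 49.54282973709728
```

Request:
send_rows([
  [[0, 0, -0.01], 0],
  [[0, 0, -0.035], 0],
  [[0, 0, -0.07], 0],
  [[0, 0.01, -0.105], 0],
  [[0.002, 0.03, -0.14], 0],
  [[0.006, 0.055, -0.165], 0],
  [[0.012, 0.085, -0.18], 0],
  [[0.018, 0.12, -0.19], 0],
])

```text
clock: 20.17
eef_pos: [488.8, 175.8, 196.3]
eef_rot: [-3.141, -0.003, 0.002]
wrist_force: [1.4, -0.1, -2.2]
finger_gap: 49.7
```

Request:
send_rows([
  [[0.007, 0.035, 0], 0],
  [[0.014, 0.07, 0], 0],
  [[0.021, 0.105, 0], 0],
  [[0.028, 0.14, 0], 0],
  [[0.035, 0.175, 0], 0],
  [[0.042, 0.21, 0], 0],
  [[0.049, 0.24, 0], 0],
  [[0.053, 0.265, 0], 0],
])

```text
clock: 20.83
eef_pos: [541.6, -91.0, 194.0]
eef_rot: [3.141, -0.0, -0.001]
wrist_force: [0.2, -0.3, -1.0]
finger_gap: 49.8
```

Request:
send_rows([
  [[0.005, 0.025, 0], 0],
  [[0.008, 0.045, 0], 0],
  [[0.0103, 0.056, 0], 0],
  [[0.0103, 0.059, 0.01], 0],
  [[0.0103, 0.059, 0.02], 0],
  [[0.0103, 0.059, 0.03], 0],
  [[0.0103, 0.059, 0.037], 0],
  [[0.0103, 0.059, 0.037], 0],
])

```text
clock: 21.5
eef_pos: [551.2, -146.5, 154.3]
eef_rot: [-3.141, 0.003, 0.001]
wrist_force: [0.2, 1.1, -1.6]
finger_gap: 49.7
```

```bash
python3 v.py v17
```

```text
21.5 [ 551.2 -146.5  154.3] [ 0.24  1.09 -1.6 ]
[ 0.07 -0.39 -1.18]
```

View pics/v17.png

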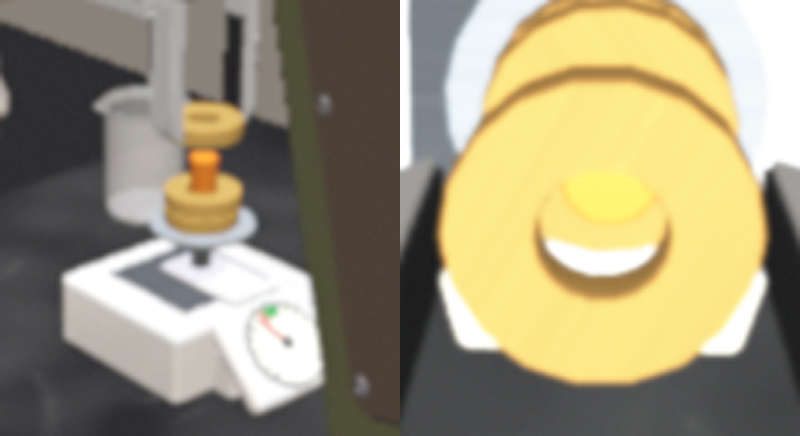

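Request:
send_rows([
  [[0, 0, 0], 0],
  [[0, 0, 0], 0],
  [[0, 0, 0.005], 0],
  [[0, 0, 0.01], 0],
  [[0, 0, 0.014], 0],
  [[0, 0, 0.018], 0],
  [[0, 0, 0.022], 0],
  [[0, 0, 0.022], 0],
])

```text
clock: 22.27
eef_pos: [551.6, -147.6, 133.4]
eef_rot: [-3.141, 0.001, 0.0]
wrist_force: [-0.5, -0.7, -1.4]
finger_gap: 49.9
```

```bash
python3 v.py v18
```

```text
22.2667 [ 551.6 -147.6  133.4] [-0.52 -0.66 -1.38]
[-0.3   0.07 -1.58]
```

View pics/v18.png

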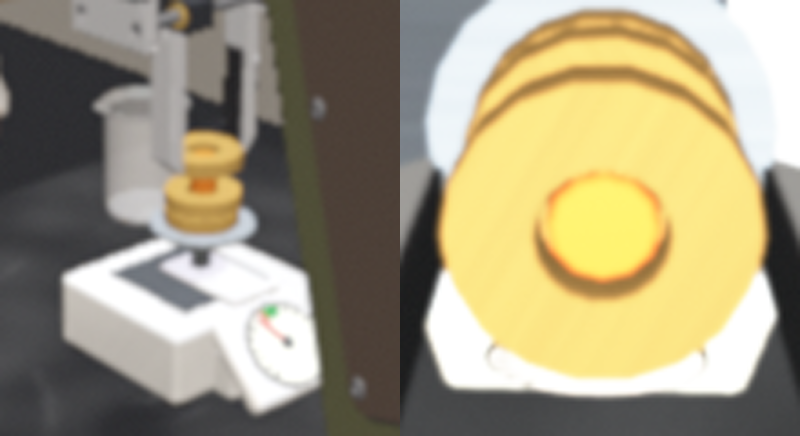

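Third ring is threaded and the needle is unchanged. Lowering about 23 mm (16 mm to contact plus 7 mm of spring travel), then releasing and rising.

Request:
send_rows([
  [[0, 0, 0.003], 0],
  [[0, 0, 0.007], 0],
  [[0, 0, 0.011], 0],
  [[0, 0, 0.014], 0],
  [[0, 0, 0.017], 0],
  [[0, 0, 0.02], 0],
  [[0, 0, 0.022], 0],
  [[0, 0, 0.023], 0],
])

```text
clock: 23.03
eef_pos: [552.0, -147.7, 111.2]
eef_rot: [-3.142, 0.0, 0.0]
wrist_force: [-0.1, 0.1, 0.4]
finger_gap: 49.6
```

Request:
send_rows([
  [[0, 0, 0], 0],
  [[0, 0, 0], 0],
  [[0, 0, 0], 0],
  [[0, 0, 0], 0],
  [[0, 0, 0], 0],
  [[0, 0, 0], 0],
  [[0, 0, 0], 0],
  [[0, 0, 0], 0],
], hand=-1)

```text
clock: 23.7
eef_pos: [552.0, -147.7, 111.5]
eef_rot: [3.142, -0.0, 0.0]
wrist_force: [0.6, -0.1, -0.8]
finger_gap: 94.2
```

```bash
python3 v.py v19
```

```text
23.7 [ 552.  -147.7  111.5] [ 0.56 -0.14 -0.81]
[-0.46 -0.74  0.37]
```

View pics/v19.png

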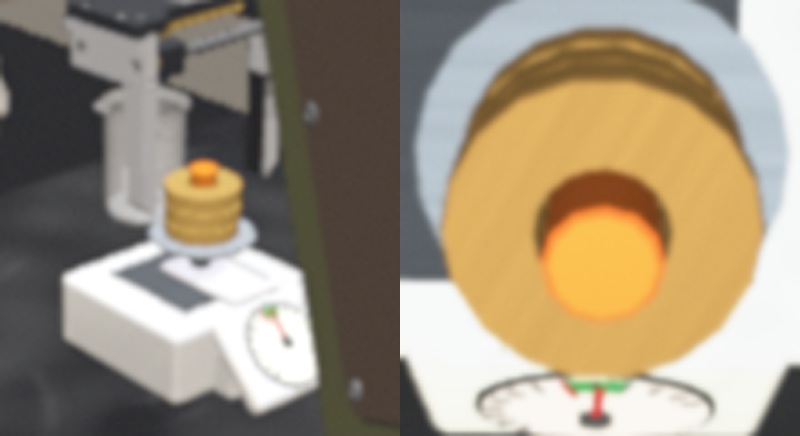

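Three rings lie flat, and the needle is inside the green. Retreating, with a final look from in front of the dial.

Request:
send_rows([
  [[0, 0, -0.015], 0],
  [[0, 0, -0.04], 0],
  [[0, 0, -0.07], 0],
  [[0, 0, -0.09], 0],
  [[-0.02, 0, -0.09], 0],
  [[-0.05, 0, -0.08], 0],
  [[-0.08, 0, -0.07], 0],
  [[-0.112, 0, -0.062], 0],
])

```text
clock: 24.47
eef_pos: [438.6, -147.5, 172.7]
eef_rot: [-3.142, 0.0, 0.001]
wrist_force: [0.7, -0.1, 0.4]
finger_gap: 93.8
```

Request:
send_rows([
  [[0, 0, 0], 0],
  [[0, 0, 0], 0],
  [[0, 0, 0], 0],
  [[0, 0, 0], 0],
  [[0, 0, 0], 0],
  [[0, 0, 0], 0],
  [[0, 0, 0], 0],
  [[0, 0, 0], 0],
])

```text
clock: 25.13
eef_pos: [440.2, -147.7, 173.4]
eef_rot: [-3.142, 0.0, 0.0]
wrist_force: [-0.8, -0.4, 0.7]
finger_gap: 94.0
```

```bash
python3 v.py v20
python3 - <<'E'
import cv2,numpy as np
im=cv2.imread("pics/v20_w.png"); s=cv2.imread("pics/v20_s.png")
cv2.imwrite("pics/c20.png",np.vstack([cv2.resize(im[165:215,270:370],(600,300),interpolation=2),cv2.resize(im[20:170,220:520],(600,300),interpolation=2)]))
E
```

```text
25.1333 [ 440.2 -147.7  173.4] [-0.83 -0.36  0.74]
[ 0.18 -0.31 -0.45]
```

View pics/c20.png

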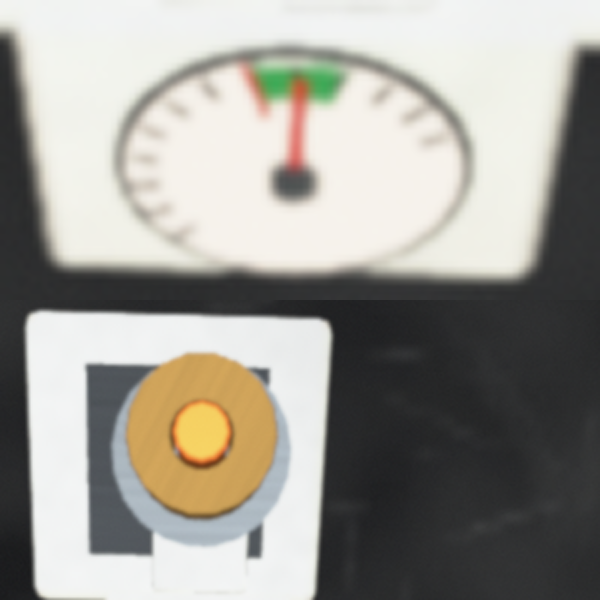

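View pics/v20_s.png

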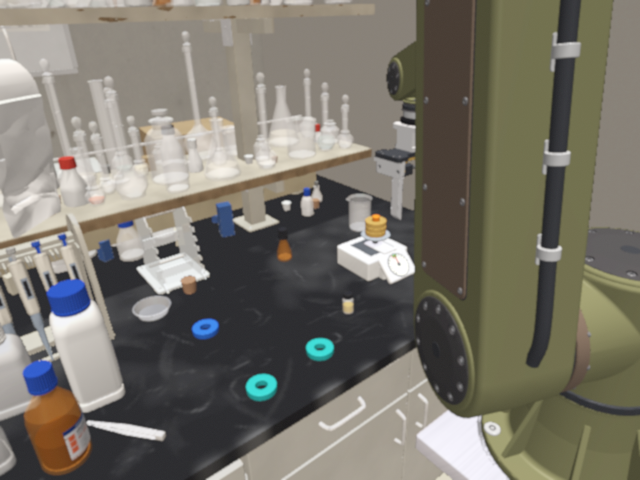

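The needle rests mid-green (≈32 mm), the three rings are stacked flat, and the vial, dropper and beaker are upright where they began. Handing in.

```bash
python3 -c "
from cell import manip
print(manip.sign_off())"
```

```text
the job is handed in; nothing more can be done
None
```

I put all three brass rings over the orange post, one at a time, and handed the job in at about 25 s of the 72 s allowed.

- **Post position:** it stood about 11 mm to the right of the housing's middle, as measured from the pictures. Each ring was centred over the post with the wrist camera. Ring fit was checked about 8 mm past the post top before lowering on, and the needle did not move in those checks.
- **Number of rings:** after two rings the dial read about 24 mm, roughly 4 mm short of the red line, so I added the third.
- **Last checks:** the needle is at rest in the middle of the green sector, about 32 mm. The rings are stacked flat and let go, and the gripper is clear of everything. The vial, dropper bottle and beaker look upright and unmoved, and I left the blue and turquoise rings alone.
- **Disagreements:** the first estimates of the starting reading ranged from about 7 mm (dial) to 9–10 mm (post and pan height). The later dial readings fit a start near 8 mm. In the side view after two rings, the needle looked as if it were already at the red line. A closer wrist picture showed it clearly short, and I went by that one.

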